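Check an oblong tin in the can gauge

ROBOT

A 7-joint arm with a two-finger parallel gripper is mounted at the origin on the work surface. World frame = base frame: x ahead of the robot, y to its left, z up, the work surface at z = 0. Lengths are in m, angles in rad, forces in N, time in s.
With the tool pointing down it reaches from about 0.4 to 0.85 m from the base axis. Payload 4.5 kg.
Tool frame: the origin (TCP) lies on the centre line of the jaws, within the pads' length; the fingertips stand 17 mm ahead of it and the grasp point (between the pads) lies 2 mm behind it (r.tip_reach is the distance from the TCP to the fingertips, in m); z points along the fingers, y is the line along which they close (so a half turn about z gives the same grasp; the last joint's range is limited). The gripper opens to 88 mm and grips with 3 to 60 N. Pads are 18 mm wide; open, the fingers measure 123 mm over their backs; the gripper's body (75 mm by 187 mm) begins 45 mm behind the grasp point.
Start: joints at [-1.221, 0.689, -0.195, 1.565, 0.157, 0.902, -0.215], TCP at [0.194, 0.594, 0.256] pointing down, gripper open.
Joint ranges: [-3.01, 3.01], [-0.46, 2.08], [-1.47, 1.51], [0.13, 2.56], [-1, 4.14], [0.04, 2.09], [-2.66, 2.66]. Speed limits (rad/s): [2.57, 2.57, 3.14, 3.14, 3.14, 3.14, 3.14].

INTERFACE

Orientations are given as a unit quaternion [x, y, z, w].
In Python, from plant import r gives the robot as it stands.
- The arm moves only by the tool step_arm, never from a script. Its argument "steps" is a list of rows, each a list of 7 numbers: the shift along the tool's x, y, z in cm, then the turn, a rotation vector about the tool's x, y, z in degrees, then the gripper's target within -1 to 1 (shut at 1, half-way at 0, fully open at -1). A call has 1 to 8 rows; each row shifts and turns the commanded pose from where the row before left it, along the tool's axes as they then stand; what a row does not reach is not made up. A row lasts 1/8 s, in which the tool goes at most 62.5 mm and 10.7 degrees, less where a joint would pass 70% of its speed; a pose out of reach is approached as far as the arm can. A call with a gripper value outside its range is refused whole. The fingers move at their own pace and stop on an object; "force" is the grip in N (left out, the last holds). Time passes only in rows, so rows that do not move let the fingers close. It gives the time, the measured TCP pose, the force, the opening and the grip force at its end, in the units of the state.
- r.get_state(): the state, without advancing time (a new reading comes with each control period).
- r.snapshot(name): name is "side" or "top" or "wrist"; returns a dict with "pixels" (400x640x3 uint8, red, green, blue), "fx", "fy", "cx", "cy" (pixels), "cam_to_world" (4x4, takes a point from camera to world coordinates). Camera axes: x right, y down, z forward; pixel columns grow to the right and rows downward; lengths in m; the calibration is good to about 2 mm. A picture is of the moment at which its call begins. There is no depth.
- r.finish_job(): hands the job in; it is judged then, once.
The state is a dict: "clock": time; "q": joint angles; "qd": joint speeds; "joint_torque": joint torques, N m; "tool_pos": TCP position; "eef_rot": TCP orientation; "contact_force": force on the tool from outside, world axes, zero at the start; "moment": the same for the moment, N m; "opening": opening from 0.0 (shut) to 1.0 (fully open); "finger_force": force on a finger pad.
Only numpy, scipy, OpenCV 4.12 (cv2) and the standard library are available. Lean on these libraries where they do the work, as an engineer would, in place of code of your own. Each camera call takes 0.05 s, during which the arm holds its last target. There are 200 camera calls.

TASK

Check the oblong tin for bulging: seat it flat and fully down in the matching nest of the aluminium can gauge and let go of it, then slide the gauge's jaw shut until it presses against the end of the tin, and leave it closed there. Leave the other goods on the table where they are.

Things in the scene. Friction and masses are not known exactly. Their poses are not given: they have to be found in the camera images.
- oblong_tin: bare steel oblong food tin with a ring pull, 60 (x) x 100 (y) x 44 (z) mm, about 0.3 kg. Loose, standing flat. Origin at the centre of its underside, y along its length, z up; a half turn makes no difference
- gauge: aluminium can gauge fixed to the table: base plate 110 (x) x 290 (y) x 10 (z) mm reaching from y = -215 to +75 mm, with a rectangular nest at one end and a sliding jaw at the other. Origin on the table surface straight below the middle of the nest; y runs along the gauge, from the jaw towards the nest
- nest (a point): centre of the nest's floor, 10 mm above the table; axes as the gauge. Open-topped cavity 64 (x) x 104 (y) mm, 16 mm deep: straight for the lower 10 mm, then a sloped lead-in 4 mm wider all round. Walls 16 mm thick, tops 26 mm above the table. The tin goes in with its y along the gauge's y (either way round), 28 mm of it standing out. The wall facing the jaw has a 36 mm slot for the jaw's tongue
- jaw: the gauge's sliding jaw: a steel tongue 30 mm wide before a dark carriage 82 (x) x 40 (y) mm, top 33 mm above the table. Origin in the middle of the tongue's front face (which touches the tin's end), at nest floor height; axes as the gauge. Slides along y with 3 N of friction. Face starts 95 to 125 mm from the nest's centre, 50 mm when shut on a tin
- jaw_tab (a point): top centre of the black plastic tab standing on the jaw's carriage, to pinch or push: 30 (x) x 22 (y) mm, from 33 to 87 mm above the table (this point at 87 mm), 55 mm behind the tongue's face; axes as the gauge
- round_tin: bare steel round tin, diameter 86, height 38 mm; loose, origin at the centre of its underside; not part of the job
- square_tin: bare steel square tin, 78 x 78 x 40 mm; loose, origin at the centre of its underside; not part of the job
- tape_roll: cardboard ring of packing tape lying flat, outside 100, inside 76, height 48 mm; loose, origin at the centre of its underside; not part of the job
- jar: amber glass jar with a steel cap, diameter 72, height 110 mm; loose, origin at the centre of its underside; not part of the job
- bottle: clear plastic bottle, diameter 68, height 190 mm; loose, origin at the centre of its underside; not part of the job
- carton: upright food carton 65 (x) x 140 (y) x 160 mm; loose, origin at the centre of its underside; not part of the job
Mind the look-alikes: they are no part of the job. What is shaped like the oblong_tin but purple or yellow is not meant.

How it is judged:
On the way, in this order (a step that is already met when the one before it is completed fails the run):
1. the oblong tin is seated in the nest and let go of (horizontal distance between oblong_tin and nest below 0.006 m and z of oblong_tin in the frame of nest between -0.003 and 0.003 m and angle between oblong_tin's own z axis and vertical below 0.06 rad and angle between the y axis of oblong_tin and the y axis of gauge, either way round below 0.08 rad and contact force between the fingers and oblong_tin below 0.1 N and linear speed of oblong_tin below 0.02 m/s), for 0.2 s.
2. the jaw presses on the seated tin (over 1 N) (horizontal distance between oblong_tin and nest below 0.006 m and z of oblong_tin in the frame of nest between -0.003 and 0.003 m and angle between oblong_tin's own z axis and vertical below 0.06 rad and angle between the y axis of oblong_tin and the y axis of gauge, either way round below 0.08 rad and contact force between jaw and oblong_tin above 1 N), for 0.05 s.
At the end, for the whole second after the job is handed in: The oblong tin rests flat on the nest's floor (within 3 mm in height, 6 mm of the nest's centre, 0.08 rad of the gauge's direction, tilt under 0.06 rad), released and at rest, and the jaw's face is left against its end (at most 53 mm from the tin's centre, that is a gap of at most 3 mm) (horizontal distance between oblong_tin and nest below 0.006 m and z of oblong_tin in the frame of nest between -0.003 and 0.003 m and angle between oblong_tin's own z axis and vertical below 0.06 rad and angle between the y axis of oblong_tin and the y axis of gauge, either way round below 0.08 rad and horizontal distance between jaw and oblong_tin below 0.053 m and linear speed of oblong_tin below 0.02 m/s and linear speed of jaw below 0.01 m/s); the robot touches nothing.
It fails at once if another item on the table was moved by more than 30 mm or tipped over (distance of any of round_tin, square_tin, tape_roll, jar, bottle, carton from where it was at the start of the episode above 0.03 m or angle between any of round_tin, square_tin, tape_roll, jar, bottle, carton's own z axis and vertical above 0.5 rad).
It also fails if it takes over 54 s, if anything falls off the work surface, if the arm or the gripper's body presses on something with over 40 N, if the wrist force passes 120 N, or if a joint passes its speed limit or range.

## Working session

There is one attempt and no reset: what is moved stays moved. The work goes in short steps, Python scripts to look and compute and a tool call to move; the robot and the scene stay as the last step left them, time stands still between calls to the robot, and variables do not carry over. Pictures are saved under pics/ and viewed, at most 10 in all, crops included, and the job is handed in when it is done.

Besides the shell and the picture viewer there is one more tool, called after "Call:" by a JSON object that holds its "method" and its "body", one argument or row to a line. step_arm: Moves the arm, as the interface text tells. Its arguments: {"type":"object","properties":{"steps":{"type":"array","items":{"type":"array","items":{"type":"number"}}},"force":{"type":"number"}},"required":["steps"]}

```bash
mkdir -p pics; ls; python3 - <<'E'
from plant import r
import cv2, numpy as np, pickle
d={}
for n in ("top","side"):
    s=r.snapshot(n); d[n]=s
    cv2.imwrite(f"pics/{n}0.png",s["pixels"][:,:,::-1])
    print(n,s["fx"],s["cx"],s["cy"],np.round(s["cam_to_world"],3).tolist())
pickle.dump(d,open("s0.pkl","wb"))
s=r.get_state();print({k:np.round(v,3).tolist() for k,v in s.items()},r.tip_reach)
E
```

```text
pics
top 377.7021979989898 325.99294256683027 198.03821149915504 [[0.006, -0.985, 0.171, 0.378], [-1.0, -0.007, -0.004, 0.06], [0.005, -0.171, -0.985, 1.123], [0.0, 0.0, 0.0, 1.0]]
side 502.7800761124765 316.32191148754436 205.5585836397037 [[0.999, -0.021, 0.024, 0.507], [-0.032, -0.657, 0.753, -1.053], [0.0, -0.754, -0.657, 1.073], [0.0, 0.0, 0.0, 1.0]]
{'clock': 0.1, 'q': [-1.221, 0.69, -0.194, 1.566, 0.157, 0.902, -0.215], 'qd': [0.0, -0.001, -0.001, -0.001, 0.001, -0.001, -0.001], 'joint_torque': [-0.004, -52.85, -1.271, -15.384, -0.052, 0.002, 0.0], 'tool_pos': [0.194, 0.594, 0.255], 'eef_rot': [0.157, 0.988, -0.001, -0.0], 'contact_force': [0.069, -0.045, -0.27], 'moment': [0.008, -0.03, 0.015], 'finger_force': 0.0, 'opening': 1.0} 0.017
```

View pics/top0.png

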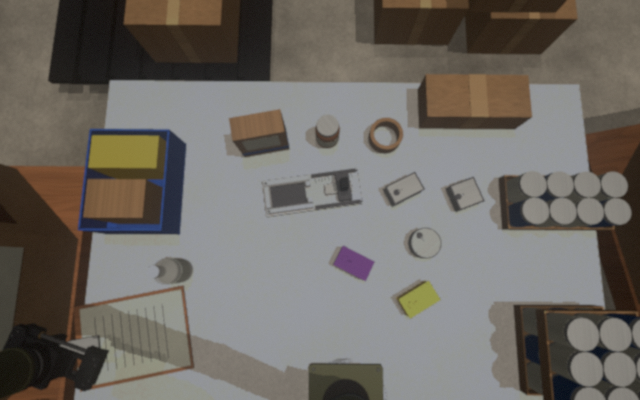

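View pics/side0.png

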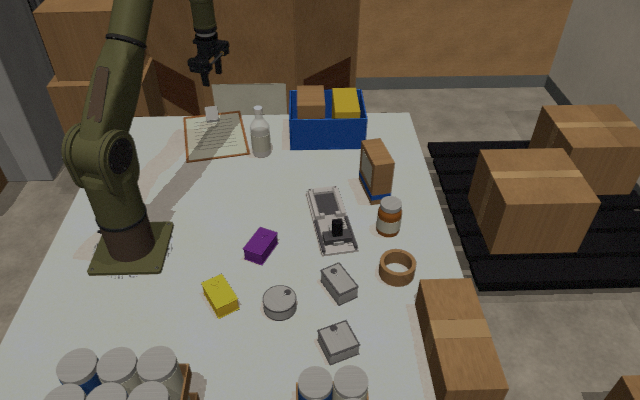

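The top view shows the gauge at about (312,192), with the nest at (290,195) and the tab at (343,183). The oblong tin is at (404,188) and the square tin at (466,194). The side view shows the nest at (327,208), the tab at (337,227) and the oblong tin at (339,283). I'll crop for detail.

```bash
python3 - <<'E'
import cv2, pickle, numpy as np
d=pickle.load(open("s0.pkl","rb"))
a=cv2.resize(d["top"]["pixels"][155:225,250:440],None,fx=4,fy=4,interpolation=cv2.INTER_CUBIC)
b=cv2.resize(d["side"]["pixels"][180:310,270:460],None,fx=4,fy=4,interpolation=cv2.INTER_CUBIC)[:, :760]
im=np.vstack([a,b[:310]]) 
cv2.imwrite("pics/crop.png",cv2.convertScaleAbs(im[:590,:,::-1],alpha=1.4))
E
```

```text
(no output)
```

View pics/crop.png

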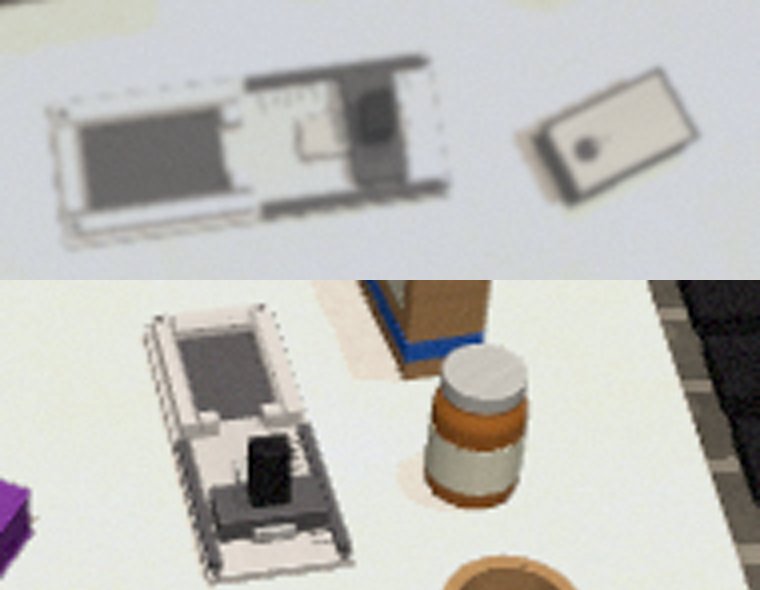

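The crop shows the nest floor as a dark rectangle, top-crop corners (80,125), (222,108), (228,190) and (88,210). The tin's top corners are near (548,130), (660,68), (698,132) and (572,205). I'll measure these with masks.

```bash
cat > h.py <<'E'
import cv2, numpy as np, pickle
def ray(s,uv,z):
    uv=np.atleast_2d(uv).astype(float); T=s["cam_to_world"]
    d=np.c_[(uv[:,0]-s["cx"])/s["fx"],(uv[:,1]-s["cy"])/s["fy"],np.ones(len(uv))]@T[:3,:3].T
    return T[:3,3]+d*((z-T[2,3])/d[:,2])[:,None]
def blob(s,roi,lo,hi):
    x0,y0,x1,y1=roi; g=cv2.cvtColor(s["pixels"],cv2.COLOR_RGB2GRAY)[y0:y1,x0:x1]
    g=cv2.resize(g,None,fx=4,fy=4,interpolation=cv2.INTER_CUBIC)
    m=cv2.inRange(g,lo,hi); c,_=cv2.findContours(m,cv2.RETR_EXTERNAL,cv2.CHAIN_APPROX_NONE)
    c=max(c,key=cv2.contourArea)[:,0,:]
    return (c+.5)/4-.5+[x0,y0]
def rect(s,c,z):
    p=ray(s,c,z)[:,:2]*1000
    (cx,cy),(w,h),a=cv2.minAreaRect(p.astype(np.float32))
    if w>h: a+=90; w,h=h,w
    # a: angle of short side (x axis) ; long dir = a+90
    return np.round([cx,cy,w,h,(a+90)%180],1)
E
python3 - <<'E'
from h import *
d=pickle.load(open("s0.pkl","rb")); t=d["top"]; s=d["side"]
g=cv2.cvtColor(t["pixels"],cv2.COLOR_RGB2GRAY)
print(g[195,265:375:3]); print(g[188,378:432:2]); print(g[165:215,404])
print("floor",rect(t,blob(t,(266,176,310,212),0,105),.010))
print("tab",rect(t,blob(t,(333,170,356,200),0,45),.087))
q=lambda L:[((u+.5)/4-.5+250,(v+.5)/4-.5+155) for u,v in L]
print("tin hand",ray(t,q([(548,130),(660,68),(698,132),(572,205)]),.044).round(3).tolist())
print("floor hand",ray(t,q([(80,125),(222,108),(228,190),(88,210)]),.010).round(3).tolist())
print("plate hand",ray(t,q([(50,107),(427,55),(447,187),(70,245)]),.010).round(3).tolist())
E
```

```text
[140 145  88  72  75  75  74  74  75  77  75  73  74  76 145 151 149 151
 152 151 128 133 139 141  93  76  73  77  77 129 150 152 149 150 150 151
 151]
[140 130 116  94  81 131 145 142 140 133 136 140 138 143 144 144 144 144
 144 144 144 141 121 119 149 152 152]
[151 151 151 150 151 150 152 150 150 145 129 111 106 120 137 143 140 141
 142 142 143 143 143 143 143 144 143 144 144 145 144 142 134 111  95 107
 131 145 149 150 150 149 152 152 151 150 152 151 150 152]
floor [581.9 167.9  67.5 110.8  98.6]
tab [585.5   7.6   5.   12.6  90. ]
tin hand [[0.598, -0.121, 0.044], [0.645, -0.204, 0.044], [0.598, -0.23, 0.044], [0.543, -0.137, 0.044]]
floor hand [[0.607, 0.225, 0.01], [0.62, 0.119, 0.01], [0.558, 0.113, 0.01], [0.542, 0.217, 0.01]]
plate hand [[0.62, 0.248, 0.01], [0.663, -0.036, 0.01], [0.561, -0.05, 0.01], [0.516, 0.23, 0.01]]
```

Call:
{"method": "step_arm", "body": {
  "steps": [
    [0,0,0,0,0,10.5,-1],
    [0,0,0,0,0,10.5,-1],
    [0,0,0,0,0,10.5,-1],
    [0,0,0,0,0,10.5,-1],
    [-5,-0.2,0,0,0,0,-1],
    [-5,-0.2,0,0,0,0,-1],
    [-5,-0.2,0,0,0,0,-1],
    [-5,-0.2,0,0,0,0,-1]
  ]
}}

```text
clock: 1.1
tool_pos: [0.2874, 0.4151, 0.2555]
eef_rot: [0.501, 0.866, -0.0, 0.0]
contact_force: [1.0, -0.1, 0.6]
opening: 1.003
finger_force: 0.0
```

Call:
{"method": "step_arm", "body": {
  "steps": [
    [-5,-0.2,0,0,0,0,-1],
    [-5,-0.2,0,0,0,0,-1],
    [-5,-0.2,0,0,0,0,-1],
    [-5,-0.2,0,0,0,0,-1],
    [-5,-0.2,0,0,0,0,-1],
    [-5,-0.2,0,0,0,0,-1],
    [-5,-0.2,0,0,0,0,-1],
    [-5,-0.2,0,0,0,0,-1]
  ]
}}

```text
clock: 2.1
tool_pos: [0.4729, 0.0606, 0.2556]
eef_rot: [0.501, 0.866, 0.0, -0.0]
contact_force: [0.4, 0.7, -0.4]
opening: 0.998
finger_force: 0.0
```

Call:
{"method": "step_arm", "body": {
  "steps": [
    [-5,-0.2,0,0,0,0,-1],
    [-5,-0.2,0,0,0,0,-1],
    [-5,-0.2,0,0,0,0,-1],
    [-5,-0.2,0,0,0,0,-1],
    [-5,-0.2,0,0,0,0,-1],
    [0,0,0,0,0,0,-1]
  ]
}}

```text
clock: 2.85
tool_pos: [0.5888, -0.1649, 0.255]
eef_rot: [0.504, 0.864, -0.001, 0.001]
contact_force: [0.3, 0.8, -0.4]
opening: 0.999
finger_force: 0.0
```

```bash
python3 - <<'E'
from plant import r
from h import *
w=r.snapshot("wrist"); pickle.dump(w,open("w1.pkl","wb")); cv2.imwrite("pics/w1.png",w["pixels"][:,:,::-1])
s=r.get_state();print({k:np.round(s[k],3).tolist() for k in("clock","q","tool_pos","eef_rot","contact_force")})
print(w["fx"],np.round(w["cam_to_world"],3).tolist())
E
```

```text
{'clock': 2.9, 'q': [0.242, 0.666, -0.088, 1.617, 0.072, 0.863, 0.644], 'tool_pos': [0.588, -0.162, 0.255], 'eef_rot': [0.502, 0.865, -0.0, -0.0], 'contact_force': [0.066, 0.827, -0.203]}
303.144642333964 [[0.871, 0.474, 0.129, 0.557], [0.492, -0.839, -0.233, -0.106], [-0.002, 0.266, -0.964, 0.382], [0.0, 0.0, 0.0, 1.0]]
```

View pics/w1.png

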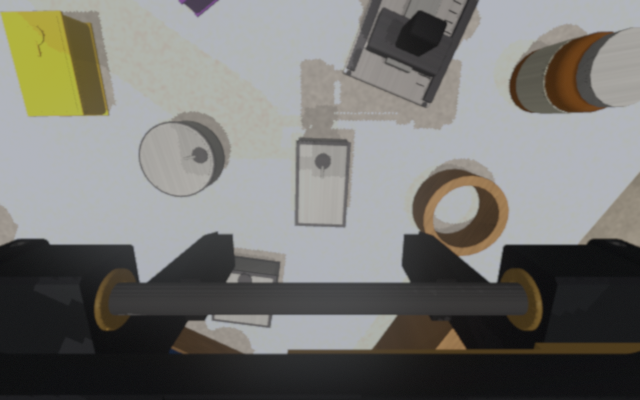

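The wrist view shows the oblong tin between the fingers' lines, with top-face corners near (296,139), (351,139), (346,226) and (295,225). The square tin is below it at (247,295), the tape roll is clear at (462,210), and the jaw tab is at (420,32). I'll measure the tin.

```bash
python3 - <<'E'
from h import *
w=pickle.load(open("w1.pkl","rb"))
g=cv2.cvtColor(w["pixels"],cv2.COLOR_RGB2GRAY)
print(g[180,285:365:1]);print(g[125:240,310])
print("tin hand",ray(w,[(296,139),(351,139),(346,226),(295,225)],.044).round(4).tolist())
c=blob(w,(284,132,364,236),112,255) if 0 else None
p=ray(w,[(296,139),(351,139),(346,226),(295,225)],.044); print(p.mean(0), rect(w,np.array([(296,139),(351,139),(346,226),(295,225)]),.044))
t=pickle.load(open("s0.pkl","rb"))["top"]
print("carton base",ray(t,[(243,157),(288,150)],0).round(3).tolist(),"jar base/top",ray(t,[(328,146)],0).round(3),ray(t,[(327,124)],.11).round(3))
E
```

```text
[178 178 178 178 178 178 177 177 177 170 143 112 103 120 154 172 175 176
 176 175 174 174 174 174 175 176 175 174 174 174 174 174 175 175 175 173
 173 173 173 171 171 171 172 172 172 173 173 171 170 170 170 171 170 171
 173 174 174 172 168 150 123 106 105 120 141 155 167 176 178 179 179 179
 179 179 179 178 178 178 179 179]
[157 161 162 149 139 138 138 138 139 141 141 138 123  99  89  84  88  97
 106 128 160 172 173 173 173 174 174 173 174 174 173 169 163 160 160 161
 161 161 161 161 161 161 161 163 168 173 175 175 175 175 175 175 175 176
 176 176 176 176 176 176 176 176 175 176 175 175 175 176 176 175 175 175
 176 176 175 175 175 175 175 175 174 174 174 174 174 174 174 174 174 174
 174 174 174 174 174 174 173 166 137 112 117 149 171 177 178 178 178 178
 178 179 179 179 179 178 178]
tin hand [[0.5476, -0.14, 0.044], [0.6002, -0.1103, 0.044], [0.6475, -0.2002, 0.044], [0.5942, -0.2289, 0.044]]
[ 0.59736322 -0.1698503   0.044     ] [ 597.2 -169.6   60.5  102.2  117.8]
carton base [[0.699, 0.311, 0.0], [0.722, 0.174, 0.0]] jar base/top [[0.736 0.051 0.   ]] [[0.765 0.055 0.11 ]]
```

Call:
{"method": "step_arm", "body": {
  "steps": [
    [0,0,0,0,0,2,-1],
    [-1.1,0.4,0,0,0,0,-1],
    [0,0,4,0,0,0,-1],
    [0,0,4,0,0,0,-1],
    [0,0,4,0,0,0,-1],
    [0,0,4,0,0,0,-1],
    [0,0,0,0,0,0,-1],
    [0,0,0,0,0,0,-1]
  ]
}}

```text
clock: 3.9
tool_pos: [0.5983, -0.1675, 0.097]
eef_rot: [0.516, 0.857, 0.0, 0.001]
contact_force: [-0.0, 0.1, -0.4]
opening: 0.998
finger_force: 0.0
```

```bash
python3 - <<'E'
from plant import r
from h import *
w=r.snapshot("wrist"); pickle.dump(w,open("w2.pkl","wb")); cv2.imwrite("pics/w2.png",w["pixels"][:,:,::-1])
E
```

```text
(no output)
```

View pics/w2.png

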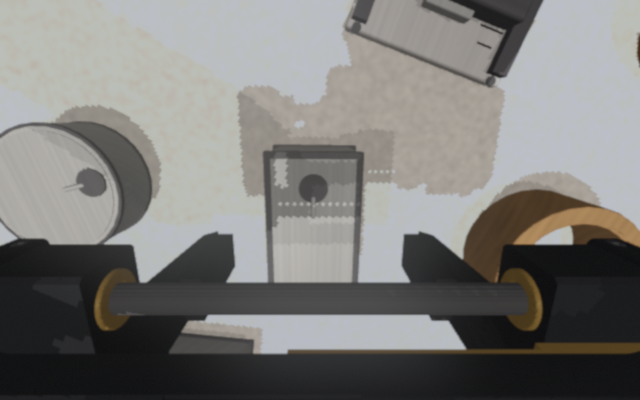

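The tin is between the fingers, with its near-end top corners at (264,153) and (363,152). I'll check the offset.

```bash
python3 - <<'E'
from plant import r
from h import *
from scipy.spatial.transform import Rotation as R
w=pickle.load(open("w2.pkl","rb"));s=r.get_state()
p=ray(w,[(264,153),(363,152),(357,282),(269.5,282)],.044)
g=cv2.cvtColor(w["pixels"],cv2.COLOR_RGB2GRAY);print(g[240,262:276],g[240,352:366],g[142:160,300])
M=R.from_quat(s["eef_rot"]).as_matrix(); print((( p-s["tool_pos"])@M*1000).round(1)); print(s["tool_pos"])
E
```

```text
[188 188 187 180 150 113  99  99  99 107 131 158 170 172] [155 132 106  96  95  96  95 109 139 156 166 178 186 188] [145 139 116  91  86  88  90  89  87  78  73  73  73  75  74  73  84 105]
[[ 46.3 -31.3  53.4]
 [ 46.8  27.4  53.5]
 [-39.6  26.7  53.7]
 [-39.5 -31.7  53.6]]
[ 0.59859621 -0.16764109  0.09756377]
```

Call:
{"method": "step_arm", "body": {
  "steps": [
    [-0.3,-0.2,0,0,0,0,-1],
    [0,0,3,0,0,0,-1],
    [0,0,3,0,0,0,-1],
    [0,0,0,0,0,0,-1],
    [0,0,0,0,0,0,-1],
    [0,0,0,0,0,0,1],
    [0,0,0,0,0,0,1],
    [0,0,0,0,0,0,1]
  ],
  "force": 25
}}

```text
clock: 4.95
tool_pos: [0.597, -0.1711, 0.0362]
eef_rot: [0.516, 0.857, 0.0, 0.0]
contact_force: [-1.3, -1.9, 0.9]
opening: 0.681
finger_force: 2.1
```

Call:
{"method": "step_arm", "body": {
  "steps": [
    [0,0,0,0,0,0,1],
    [0,0,0,0,0,0,1],
    [0,0,0,0,0,0,1]
  ]
}}

```text
clock: 5.32
tool_pos: [0.5969, -0.1711, 0.0362]
eef_rot: [0.516, 0.857, 0.0, 0.0]
contact_force: [-0.3, -0.4, 6.1]
opening: 0.68
finger_force: 25.0
```

Call:
{"method": "step_arm", "body": {
  "steps": [
    [0,0,-4,0,0,0,1],
    [0,0,-4,0,0,0,1],
    [0,0,-4,0,0,9.6,1],
    [0,0,0,0,0,9.6,1],
    [5,0.9,0,0,0,0,1],
    [5,0.9,0,0,0,0,1],
    [5,0.9,0,0,0,0,1],
    [5,0.9,0,0,0,0,1]
  ]
}}

```text
clock: 6.32
tool_pos: [0.6014, 0.0337, 0.1549]
eef_rot: [0.651, 0.759, -0.0, -0.001]
contact_force: [0.6, 0.9, -2.6]
opening: 0.68
finger_force: 25.0
```

Call:
{"method": "step_arm", "body": {
  "steps": [
    [0,0,0,0,0,0,1],
    [0,0,0,0,0,0,1]
  ]
}}

```text
clock: 6.58
tool_pos: [0.6015, 0.0316, 0.1551]
eef_rot: [0.651, 0.759, -0.001, -0.0]
contact_force: [0.1, -0.2, -3.0]
opening: 0.68
finger_force: 25.0
```

```bash
python3 - <<'E'
from plant import r
from h import *
w=r.snapshot("wrist"); w["st"]=r.get_state(); pickle.dump(w,open("w3.pkl","wb")); cv2.imwrite("pics/w3.png",w["pixels"][:,:,::-1])
E
```

```text
(no output)
```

View pics/w3.png

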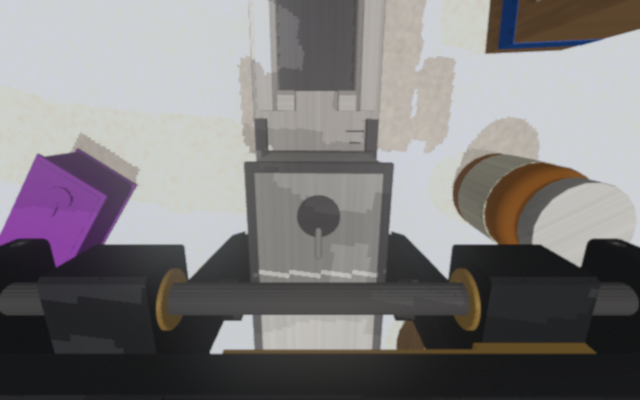

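The held tin's front corners are at (246,165) and (393,162). The nest's side walls are visible around cols 275–357, but its far end is out of frame. I'll back off 9 cm to see it.

Call:
{"method": "step_arm", "body": {
  "steps": [
    [-4.5,0,0,0,0,0,1],
    [-4.5,0,0,0,0,0,1],
    [0,0,0,0,0,0,1],
    [0,0,0,0,0,0,1]
  ]
}}

```text
clock: 7.12
tool_pos: [0.6151, -0.058, 0.1554]
eef_rot: [0.652, 0.758, -0.0, -0.0]
contact_force: [-1.4, 0.6, -2.4]
opening: 0.677
finger_force: 25.0
```

```bash
python3 - <<'E'
from plant import r
from h import *
w=r.snapshot("wrist"); w["st"]=r.get_state(); pickle.dump(w,open("w4.pkl","wb"))
im=cv2.resize(w["pixels"][0:190,220:420],None,fx=3,fy=3,interpolation=cv2.INTER_CUBIC)
cv2.imwrite("pics/w4.png",im[:,:,::-1])
E
```

```text
(no output)
```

View pics/w4.png

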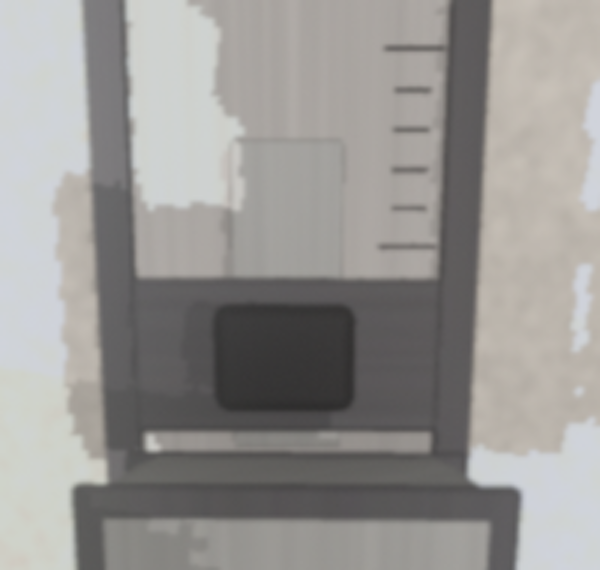

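This view shows the jaw. The tab top is at crop (213..354, 305..411), and the tongue front is at crop row 140. The nest lies forward, so I'll move 13 cm ahead.

Call:
{"method": "step_arm", "body": {
  "steps": [
    [5,0,0,0,0,0,1],
    [5,0,0,0,0,0,1],
    [4.5,0,0,0,0,0,1],
    [0,0,0,0,0,0,1],
    [0,0,0,0,0,0,1]
  ]
}}

```text
clock: 7.8
tool_pos: [0.5934, 0.0869, 0.1557]
eef_rot: [0.651, 0.759, -0.0, 0.0]
contact_force: [0.6, -0.8, -2.4]
opening: 0.678
finger_force: 25.0
```

```bash
python3 - <<'E'
from plant import r
from h import *
w=r.snapshot("wrist"); w["st"]=r.get_state(); pickle.dump(w,open("w5.pkl","wb"))
im=cv2.resize(w["pixels"][0:190,220:420],None,fx=3,fy=3,interpolation=cv2.INTER_CUBIC)
cv2.imwrite("pics/w5.png",im[:,:,::-1])
from scipy.spatial.transform import Rotation as R
w=pickle.load(open("w4.pkl","rb"))
q=lambda L:[((u+.5)/3-.5+220,(v+.5)/3-.5) for u,v in L]
p=ray(w,q([(213,305),(354,305),(354,411),(213,411)]),.087);print("tab",p.round(4).tolist(),p.mean(0))
# rails inner edges on plate
print("rail inner",ray(w,q([(126,0),(136,275),(446,0),(438,275)]),.010).round(4).tolist())
E
```

```text
tab [[0.5882, 0.015, 0.087], [0.6168, 0.0192, 0.087], [0.6204, -0.0018, 0.087], [0.5909, -0.0063, 0.087]] [0.60405694 0.00651758 0.087     ]
rail inner [[0.5488, 0.09, 0.01], [0.5584, 0.0221, 0.01], [0.6323, 0.1025, 0.01], [0.6432, 0.0348, 0.01]]
```

View pics/w5.png

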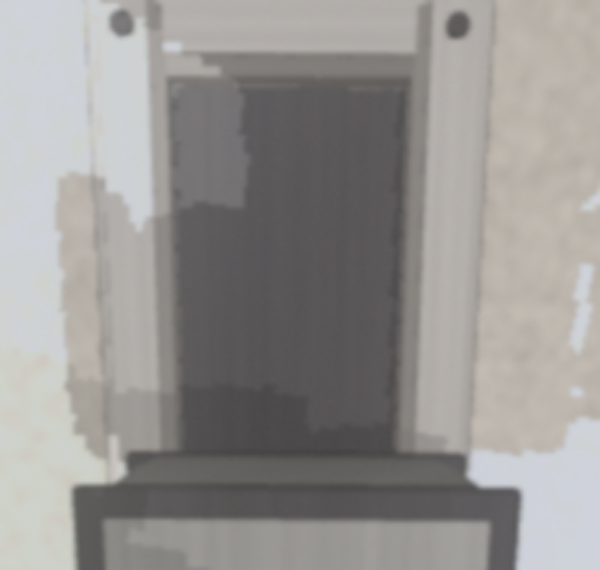

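The nest shows the floor's far edge at crop row about 85, with sides from (170,85)–(409,85) to (180,445)–(397,445). The held tin's front corners are at crop (74,488) and (520,488).

```bash
python3 - <<'E'
from h import *
from scipy.spatial.transform import Rotation as R
w=pickle.load(open("w5.pkl","rb")); s=w["st"]; M=R.from_quat(s["eef_rot"]).as_matrix(); P=s["tool_pos"]
q=lambda L:[((u+.5)/3-.5+220,(v+.5)/3-.5) for u,v in L]
f=lambda L,z:((ray(w,q(L),z)-P)@M*1000).round(1)[:,:2].tolist()
for z in(.01,.02): print("nest",z,f([(170,85),(409,85),(397,445),(180,445)],z))
print("lead top far/sides",f([(288,52),(152,250),(416,250)],.026))
print("wall outer",f([(88,100),(490,100),(468,445)],.026))
print("tin",f([(74,488),(520,488)],P[2]+.0078), P)
g=cv2.cvtColor(w["pixels"],cv2.COLOR_RGB2GRAY)
print(g[10:40,300]);print(g[100,265:285],g[100,345:365])
E
```

```text
nest 0.01 [[137.3, -33.0], [137.3, 31.5], [41.1, 31.2], [41.0, -33.4]]
nest 0.02 [[134.8, -31.7], [134.8, 30.4], [42.1, 30.1], [42.0, -32.1]]
lead top far/sides [[140.8, -1.0], [93.9, -37.2], [94.0, 32.9]]
wall outer [[129.9, -52.0], [129.9, 50.5], [42.7, 49.4]]
tin [[51.0, -28.2], [51.0, 30.7]] [0.59369861 0.08564364 0.15574783]
[175 173 173 173 175 177 172 147 125 124 127 128 128 127 123 113 104 103
 108 102 100 108 112 112 112 111 106 104 103 103]
[175 173 172 172 173 173 164 149 139 138 138 136 126 113 100  94  93  92
  92  92] [ 89  90  90  90  90  89  85  88  97 111 124 132 133 133 138 156 170 174
 174 173]
```

Call:
{"method": "step_arm", "body": {
  "steps": [
    [4.2,0,0,0,0,0,1],
    [4.2,-0.1,0,0,0,0,1],
    [0,0,0,0,0,0,1],
    [0,0,4,0,0,0,1],
    [0,0,4,0,0,0,1],
    [0,0,1,0,0,0,1],
    [0,0,0,0,0,0,1],
    [0,0,0,0,0,0,1]
  ]
}}

```text
clock: 8.85
tool_pos: [0.5814, 0.1691, 0.0673]
eef_rot: [0.652, 0.758, 0.001, 0.001]
contact_force: [-0.4, -0.8, -2.4]
opening: 0.679
finger_force: 25.0
```

Call:
{"method": "step_arm", "body": {
  "steps": [
    [0,0,0.3,0,0,0,1],
    [0,0,0.3,0,0,0,1],
    [0,0,0.3,0,0,0,1],
    [0,0,0,0,0,0,1]
  ]
}}

```text
clock: 9.35
tool_pos: [0.5798, 0.1693, 0.0564]
eef_rot: [0.651, 0.759, -0.0, -0.0]
contact_force: [-0.4, -0.3, -2.3]
opening: 0.679
finger_force: 25.0
```

Call:
{"method": "step_arm", "body": {
  "steps": [
    [0,0,0.3,0,0,0,1],
    [0,0,0.3,0,0,0,1],
    [0,0,0.3,0,0,0,1],
    [0,0,0,0,0,0,1],
    [0,0,0,0,0,0,1]
  ]
}}

```text
clock: 9.98
tool_pos: [0.5801, 0.1693, 0.0477]
eef_rot: [0.651, 0.759, 0.0, -0.0]
contact_force: [-0.8, -0.6, -2.6]
opening: 0.677
finger_force: 25.0
```

Call:
{"method": "step_arm", "body": {
  "steps": [
    [0,0,0.1,0,0,0,1],
    [0,0,0.1,0,0,0,1],
    [0,0,0,0,0,0,1],
    [0,0,0,0,0,0,1]
  ]
}}

```text
clock: 10.48
tool_pos: [0.5801, 0.1694, 0.0462]
eef_rot: [0.651, 0.759, 0.0, 0.0]
contact_force: [-1.6, 0.4, 4.2]
opening: 0.678
finger_force: 25.0
```

Call:
{"method": "step_arm", "body": {
  "steps": [
    [0,0,0,0,0,0,-1],
    [0,0,0,0,0,0,-1],
    [0,0,0,0,0,0,-1],
    [0,0,0,0,0,0,-1],
    [0,0,-2,0,0,0,-1],
    [0,0,-4,0,0,0,-1],
    [0,0,-4,0,0,0,-1],
    [0,0,0,0,0,0,-1]
  ]
}}

```text
clock: 11.48
tool_pos: [0.5825, 0.1698, 0.1502]
eef_rot: [0.652, 0.759, 0.003, 0.002]
contact_force: [0.3, -0.2, -0.6]
opening: 0.999
finger_force: 0.0
```

```bash
python3 - <<'E'
from plant import r
from h import *
from scipy.spatial.transform import Rotation as R
w=r.snapshot("top"); t=w["pixels"][155:225,250:380]; s=r.get_state(); M=R.from_quat(s["eef_rot"]).as_matrix()
print(s["tool_pos"],(np.array([.6040,.0065,.087])-s["tool_pos"])@M*100)
w=r.snapshot("wrist"); pickle.dump(w,open("w6.pkl","wb"))
cv2.imwrite("pics/w6.png",w["pixels"][:,:,::-1])
E
```

```text
[0.58114752 0.16962517 0.14819747] [-16.4754473   -0.23472554   6.10544079]
```

View pics/w6.png

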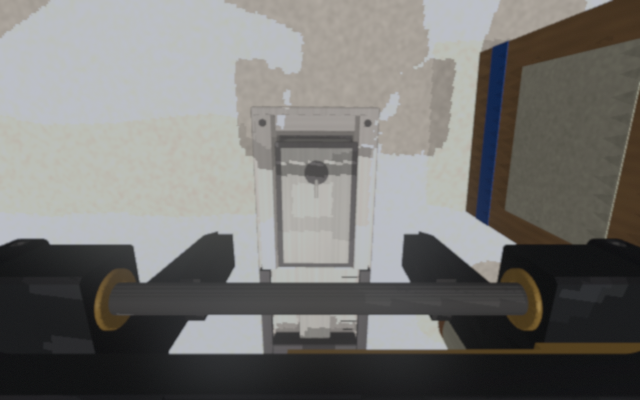

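The tin sits square and flat in the nest, top face from about (278,147) to (355,265). Now I'll pinch the tab.

Call:
{"method": "step_arm", "body": {
  "steps": [
    [-4.1,0,0,0,0,0,-1],
    [-4.1,0,0,0,0,0,-1],
    [-4.1,-0.1,0,0,0,0,-1],
    [-4.1,-0.1,0,0,0,0,-1],
    [0,0,0,0,0,0,-1],
    [0,0,4.5,0,0,0,-1],
    [0,0,4.4,0,0,0,-1],
    [0,0,0,0,0,0,-1]
  ]
}}

```text
clock: 12.58
tool_pos: [0.6007, 0.0086, 0.0536]
eef_rot: [0.651, 0.759, -0.002, -0.003]
contact_force: [0.1, 1.1, 0.1]
opening: 0.998
finger_force: 0.0
```

Call:
{"method": "step_arm", "body": {
  "steps": [
    [0,0,0,0,0,0,1],
    [0,0,0,0,0,0,1],
    [0,0,0,0,0,0,1],
    [0,0,0,0,0,0,1],
    [0,0,0,0,0,0,1],
    [0,0,0,0,0,0,1],
    [0,0,0,0,0,0,1],
    [0,0,0,0,0,0,1]
  ],
  "force": 20
}}

```text
clock: 13.58
tool_pos: [0.6032, 0.0069, 0.0568]
eef_rot: [0.651, 0.759, 0.0, 0.0]
contact_force: [0.5, -1.6, 0.7]
opening: 0.336
finger_force: 20.0
```

Call:
{"method": "step_arm", "body": {
  "steps": [
    [1,0,0,0,0,0,1],
    [1,0,0,0,0,0,1],
    [1,0,0,0,0,0,1],
    [1,0,0,0,0,0,1],
    [1,0,0,0,0,0,1],
    [0,0,0,0,0,0,1],
    [0,0,0,0,0,0,1]
  ]
}}

```text
clock: 14.45
tool_pos: [0.5955, 0.0587, 0.0568]
eef_rot: [0.651, 0.759, 0.001, -0.001]
contact_force: [2.8, 3.9, -0.7]
opening: 0.343
finger_force: 20.0
```

Call:
{"method": "step_arm", "body": {
  "steps": [
    [0.2,0,0,0,0,0,1],
    [0.2,0,0,0,0,0,1],
    [0.2,0,0,0,0,0,1],
    [0.1,0,0,0,0,0,1],
    [0,0,0,0,0,0,1],
    [0,0,0,0,0,0,1]
  ]
}}

```text
clock: 15.2
tool_pos: [0.595, 0.0614, 0.0568]
eef_rot: [0.652, 0.758, -0.0, 0.001]
contact_force: [4.3, -1.3, -2.7]
opening: 0.34
finger_force: 20.0
```

Call:
{"method": "step_arm", "body": {
  "steps": [
    [0.2,0,0,0,0,0,1],
    [0.2,0,0,0,0,0,1],
    [0,0,0,0,0,0,1],
    [0,0,0,0,0,0,1]
  ]
}}

```text
clock: 15.7
tool_pos: [0.5944, 0.0653, 0.0568]
eef_rot: [0.652, 0.758, -0.0, 0.001]
contact_force: [5.8, -2.6, -2.0]
opening: 0.338
finger_force: 20.0
```

Call:
{"method": "step_arm", "body": {
  "steps": [
    [0.2,0,0,0,0,0,1],
    [0.2,0,0,0,0,0,1],
    [0,0,0,0,0,0,1],
    [0,0,0,0,0,0,1]
  ]
}}

```text
clock: 16.2
tool_pos: [0.594, 0.0683, 0.0568]
eef_rot: [0.652, 0.758, -0.001, 0.002]
contact_force: [4.9, -3.0, -2.3]
opening: 0.341
finger_force: 20.0
```

Call:
{"method": "step_arm", "body": {
  "steps": [
    [0.2,0,0,0,0,0,1],
    [0.2,0,0,0,0,0,1],
    [0,0,0,0,0,0,1],
    [0,0,0,0,0,0,1]
  ]
}}

```text
clock: 16.7
tool_pos: [0.594, 0.0684, 0.0568]
eef_rot: [0.653, 0.757, -0.002, 0.003]
contact_force: [7.2, -9.7, -3.1]
opening: 0.34
finger_force: 20.0
```

Call:
{"method": "step_arm", "body": {
  "steps": [
    [0,0,0,0,0,0,-1],
    [0,0,0,0,0,0,-1],
    [0,0,0,0,0,0,-1],
    [0,0,0,0,0,0,-1],
    [0,0,-4,0,0,0,-1],
    [0,0,-5,0,0,0,-1],
    [0,0,-5,0,0,0,-1],
    [0,0,0,0,0,0,-1]
  ]
}}

```text
clock: 17.7
tool_pos: [0.5949, 0.0755, 0.2007]
eef_rot: [0.651, 0.759, 0.003, 0.003]
contact_force: [-0.1, 0.4, 0.2]
opening: 0.999
finger_force: 0.0
```

```bash
python3 - <<'E'
from plant import r
from h import *
w=r.snapshot("wrist"); pickle.dump(w,open("w7.pkl","wb"))
a=cv2.resize(w["pixels"][0:290,200:440],None,fx=2,fy=2)
b=cv2.resize(r.snapshot("side")["pixels"][170:315,280:400],None,fx=2.5,fy=4)
cv2.imwrite("pics/end.png",np.hstack([a,b])[:,:,::-1])
E
```

```text
(no output)
```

View pics/end.png

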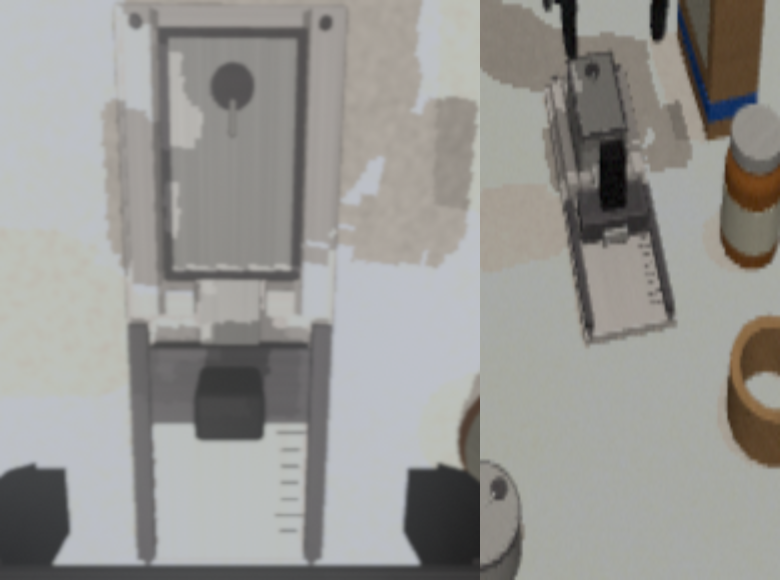

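The tin is flat in the nest, with its top at crop (165..302, 30..275). The tongue runs up against its end at (230,285), and the gripper is clear of everything.

```bash
python3 -c "
from plant import r
print(r.finish_job())"
```

```text
the job is handed in; nothing more can be done
None
```

The oblong tin is seated flat in the nest and let go, the jaw is closed against its end and was pushed there with about 10 N, and the job is handed in; no verdict came back.

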